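# Bring the empty seat of the parts carousel to the front and hold it

### The job

Five of the six seats of the revolving parts tray hold a tin; turn the tray until the empty seat points squarely to the front, towards you and the table's front edge, with all five tins still standing in their seats. The tray runs freely, so finish gripping its wooden handle and keep it still there, so that I can drop the spare tin in from the front; leave the spare tin and the other things on the table alone.

Things in the scene. Friction and masses are not known exactly. Their poses are not given: they have to be found in the camera images.
- stand: fixed stand of the revolving parts tray: steel plate 170x170 mm on rubber feet under the tray, 24 mm high with its bearing. Origin on the table under the upright turning axis; its x axis points straight away from the robot and the table's front edge, so the front of the tray is at its -x side
- carousel (a joint): turn of the tray about the upright axis through the stand's origin, rad, 0 at the start wherever the tray then stands, growing anticlockwise seen from above. No stops or detents; it runs freely both ways (about 0.03 N m of friction)
- handle_grip (a point): middle of the wooden cross handle on top of the tray's centre post, on the turning axis, 149 mm above the table; turns with the tray. The handle is a level round bar 92 mm long, 23 to 25 mm thick, along this point's x axis (which also points at seat_1's side). Highest part of the tray; the tins' tops are 73 mm below it, so a gripper can take it from above at any turn
- seat_1 (a point): middle of the floor of one of six identical shallow round seats of the tray (66 mm wide inside, walls 14 mm above the tray's floor, 31 mm above the table), numbered anticlockwise at 60 degree steps, centres 90 mm from the turning axis; the tray is 268 mm across. Five seats hold a tin, one is empty, not always the same one; at the start it is at a side or at the back
- seat_2 (a point): the same for seat 2, 60 degrees anticlockwise from seat 1
- seat_3 (a point): the same for seat 3, 120 degrees anticlockwise from seat 1
- seat_4 (a point): the same for seat 4, 180 degrees anticlockwise from seat 1
- seat_5 (a point): the same for seat 5, 240 degrees anticlockwise from seat 1
- seat_6 (a point): the same for seat 6, 300 degrees anticlockwise from seat 1
- tin_1_mid (a point): centre (half-way up) of one of the five tins in the tray: open grey steel tin 60 mm across, 45 mm tall, full of fastenings, standing loose in a seat; it may be in any seat
- tin_2_mid (a point): the same for another tin in the tray
- tin_3_mid (a point): the same for another tin in the tray
- tin_4_mid (a point): the same for another tin in the tray
- tin_5_mid (a point): the same for another tin in the tray
- spare_tin_mid (a point): centre (half-way up) of the sixth tin, of the same kind and full, that stands on the table near the front right of the tray; to be left alone
- tape_mid (a point): centre of the tape measure lying near the front left of the tray, 66x76x34 mm; bystander
- oiler_mid (a point): half-way up the oil can with the tall spout, 70 mm across, 150 mm tall, at the right; bystander
- hammer_mid (a point): middle of the tack hammer lying behind the clear box at the left, 105x234x27 mm; bystander
- pliers_mid (a point): middle of the pliers lying at the front right, 56x170x14 mm; bystander
- slim_spanner_mid (a point): middle of the slim spanner lying behind the tray, 22x170x6 mm; bystander
- handle: the wooden cross handle itself, fixed to the tray; same place and axes as handle_grip
Things that resemble listed ones, but are neither listed nor needed, are in the scene too. What is shaped like the part that bears tin_2_mid but red is not meant. What is shaped like the part that bears tin_3_mid but pink is not meant.

How it is judged (in metres and radians):
On the way:
1. the empty seat points to the front (((y of seat_1 in the frame of stand between -0.014 and 0.014 m and x of seat_1 in the frame of stand below 0 m and horizontal distance between each of tin_1_mid, tin_2_mid, tin_3_mid, tin_4_mid, tin_5_mid, spare_tin_mid and seat_1 above 0.05 m) or (y of seat_2 in the frame of stand between -0.014 and 0.014 m and x of seat_2 in the frame of stand below 0 m and horizontal distance between each of tin_1_mid, tin_2_mid, tin_3_mid, tin_4_mid, tin_5_mid, spare_tin_mid and seat_2 above 0.05 m) or (y of seat_3 in the frame of stand between -0.014 and 0.014 m and x of seat_3 in the frame of stand below 0 m and horizontal distance between each of tin_1_mid, tin_2_mid, tin_3_mid, tin_4_mid, tin_5_mid, spare_tin_mid and seat_3 above 0.05 m) or (y of seat_4 in the frame of stand between -0.014 and 0.014 m and x of seat_4 in the frame of stand below 0 m and horizontal distance between each of tin_1_mid, tin_2_mid, tin_3_mid, tin_4_mid, tin_5_mid, spare_tin_mid and seat_4 above 0.05 m) or (y of seat_5 in the frame of stand between -0.014 and 0.014 m and x of seat_5 in the frame of stand below 0 m and horizontal distance between each of tin_1_mid, tin_2_mid, tin_3_mid, tin_4_mid, tin_5_mid, spare_tin_mid and seat_5 above 0.05 m) or (y of seat_6 in the frame of stand between -0.014 and 0.014 m and x of seat_6 in the frame of stand below 0 m and horizontal distance between each of tin_1_mid, tin_2_mid, tin_3_mid, tin_4_mid, tin_5_mid, spare_tin_mid and seat_6 above 0.05 m))), for 0.2 s.
At the end, for the whole second after the job is handed in: The centre of the empty seat is on the front side of the turning axis and within 14 mm sideways of straight ahead of it (about 9 degrees); no tin stands in it; the tray is still (under 0.06 rad/s); the fingers grip the wooden handle (over 3 N); the five tins stand upright and down in their seats (((y of seat_1 in the frame of stand between -0.014 and 0.014 m and x of seat_1 in the frame of stand below 0 m and horizontal distance between each of tin_1_mid, tin_2_mid, tin_3_mid, tin_4_mid, tin_5_mid, spare_tin_mid and seat_1 above 0.05 m) or (y of seat_2 in the frame of stand between -0.014 and 0.014 m and x of seat_2 in the frame of stand below 0 m and horizontal distance between each of tin_1_mid, tin_2_mid, tin_3_mid, tin_4_mid, tin_5_mid, spare_tin_mid and seat_2 above 0.05 m) or (y of seat_3 in the frame of stand between -0.014 and 0.014 m and x of seat_3 in the frame of stand below 0 m and horizontal distance between each of tin_1_mid, tin_2_mid, tin_3_mid, tin_4_mid, tin_5_mid, spare_tin_mid and seat_3 above 0.05 m) or (y of seat_4 in the frame of stand between -0.014 and 0.014 m and x of seat_4 in the frame of stand below 0 m and horizontal distance between each of tin_1_mid, tin_2_mid, tin_3_mid, tin_4_mid, tin_5_mid, spare_tin_mid and seat_4 above 0.05 m) or (y of seat_5 in the frame of stand between -0.014 and 0.014 m and x of seat_5 in the frame of stand below 0 m and horizontal distance between each of tin_1_mid, tin_2_mid, tin_3_mid, tin_4_mid, tin_5_mid, spare_tin_mid and seat_5 above 0.05 m) or (y of seat_6 in the frame of stand between -0.014 and 0.014 m and x of seat_6 in the frame of stand below 0 m and horizontal distance between each of tin_1_mid, tin_2_mid, tin_3_mid, tin_4_mid, tin_5_mid, spare_tin_mid and seat_6 above 0.05 m)) and contact force between the fingers and handle above 3 N and velocity of joint carousel between -0.06 and 0.06 rad/s and z of each of tin_1_mid, tin_2_mid, tin_3_mid, tin_4_mid, tin_5_mid in the frame of handle_grip below -0.088 m and angle between each of tin_1_mid, tin_2_mid, tin_3_mid, tin_4_mid, tin_5_mid's own z axis and vertical below 0.12 rad); the arm keeps its last pose, push and grip.
It fails at once if a tin in the tray is lifted out of its seat or tipped over (z of any of tin_1_mid, tin_2_mid, tin_3_mid, tin_4_mid, tin_5_mid in the frame of handle_grip above -0.075 m or angle between any of tin_1_mid, tin_2_mid, tin_3_mid, tin_4_mid, tin_5_mid's own z axis and vertical above 0.5 rad).
It fails at once if the spare tin or another bystander on the table is moved (distance of any of spare_tin_mid, tape_mid, oiler_mid, hammer_mid, pliers_mid, slim_spanner_mid from where it was at the start of the episode above 0.025 m).
It also fails if it takes over 67 s, if anything falls off the work surface, if the arm or the gripper's body presses on something with over 40 N, if the wrist force passes 120 N, or if a joint passes its speed limit or range.

### The arm

A 6-joint arm with a two-finger parallel gripper is mounted at the origin on a cart in front of the work surface, level with it; the furniture and walls round the work are solid. World frame = base frame: x ahead of the robot, y to its left, z up, the work surface at z = 0. Lengths are in mm, angles in rad, forces in N, time in s.
With the tool pointing down it reaches from about 350 to 775 mm from the base axis. Payload 7.3 kg.
Tool frame: the origin (TCP) lies at the very end of the fingers, on their centre line; the grasp point (between the pads) lies bot.grip_point_offset behind it (bot.grip_point_offset is the distance from the TCP to the grasp point, in mm); z points along the fingers, y is the line along which they close (so a half turn about z gives the same grasp; the last joint's range is limited). The gripper opens to 92 mm and grips with 3 to 60 N. Pads are 19 mm wide; open, the fingers measure 130 mm over their backs; the gripper's body (75 mm by 190 mm) begins 47 mm behind the grasp point.
Start: joints at [-1.398, 0.342, 1.524, -0, 1.275, -0.146], TCP at [164.572, -498.559, 226.741] pointing down, gripper open.
Joint ranges: [-2.53, 2.53], [-0.77, 2.02], [0.04, 2.7], [-1, 4.14], [0.28, 2.66], [-3.11, 3.11]. Speed limits (rad/s): [2.57, 2.57, 3.14, 3.14, 3.14, 3.14].

### API

Orientations are given as [roll, pitch, yaw] about the fixed x, y, z axes, in that order (R = Rz(yaw) Ry(pitch) Rx(roll)).
In Python, from plant import bot gives the robot as it stands. The module is installed in compiled form; this text tells all that it offers.
- The arm moves only by the tool carry_out, never from a script. Its argument "plan" is a list of rows, each an object of numbers: "tx", "ty", "tz": the shift along the world's x, y, z in mm; "rx", "ry", "rz": the turn, a rotation vector about the world's x, y, z in rad. A call has 1 to 12 rows; each row shifts and turns the commanded pose from where the row before left it; what a row does not reach is not made up. A row lasts 1/10 s, in which the tool goes at most 50 mm and 8.59 degrees, less where a joint would pass 70% of its speed; a pose out of reach is approached as far as the arm can. A call with a gripper value outside its range is refused whole. "gripper" is the closure, from 0 (fully open) to 1 (shut), set as the call begins (left out, the last holds). The fingers move at their own pace and stop on an object; the grip force is fixed at half the most. Time passes only in rows, so rows that do not move let the fingers close. It gives the time, the measured TCP pose, the force, the opening and the grip force at its end, in the units of the state.
- bot.get_obs(): the state, without advancing time (a new reading comes with each control period).
- bot.capture(name): name is "scene" or "side" or "wrist"; returns the picture (420x560x3 uint8, red, green, blue); there is no depth.
- bot.camera_model(name): a dict with "camera_matrix" (3x3 intrinsics, pixels), "dist" ([k1, k2, p1, p2, k3] as OpenCV has them; the pictures are not rectified), "R" (3x3) and "t" (3): a world point X has camera coordinates R X + t. Camera axes: x right, y down, z forward; pixel columns grow to the right and rows downward; lengths in mm; the calibration is good to about 2 mm. A picture is of the moment at which its call begins: read the wrist's pose just before it. camera_model takes no time and is no camera call; for the wrist camera it gives the pose at the moment of the call.
- bot.close_job(): hands the job in; it is judged then, once.
The state is a dict: "time": time; "joint_positions": joint angles; "dq": joint speeds; "tau": joint torques, N m; "tool_pos": TCP position; "tcp_rot": TCP orientation; "contact_force": force on the tool from outside, world axes, zero at the start; "moment": the same for the moment, N m; "grip_width": finger opening in mm; "finger_force": force on a finger pad.
Only numpy, scipy, OpenCV 4.12 (cv2) and the standard library are available. Lean on these libraries where they do the work, as an engineer would, in place of code of your own. Each camera call takes 0.05 s, during which the arm holds its last target. There are 200 camera calls.

## Working session

There is one attempt and no reset: what is moved stays moved. The work goes in short steps, Python scripts to look and compute and a tool call to move; the robot and the scene stay as the last step left them, time stands still between calls to the robot, and variables do not carry over. Pictures are saved under pics/ and viewed, at most 10 in all, crops included, and the job is handed in when it is done.

Besides the shell and the picture viewer there is one more tool, called after "Call:" as name(argument=value, ...) on one line, values as JSON. carry_out: Moves the arm, as the interface text tells. Its arguments: {"type":"object","properties":{"plan":{"type":"array"},"gripper":{"type":"number"}},"required":["plan"]}

```bash
mkdir -p pics; python3 - <<'E'
from plant import bot
import cv2,numpy as np
o=bot.get_obs();print(o['tool_pos'],o['tcp_rot'],bot.grip_point_offset,o['grip_width'])
a=[]
for n in("scene","side"):
    im=bot.capture(n);cv2.imwrite(f'pics/{n}.png',im[:,:,::-1]);m=bot.camera_model(n);print(n,m)
E
```

```text
[ 164.4992687  -498.10641202  226.04906558] [-3.14003430e+00 -2.23601010e-04  3.18823956e-01] 18.8 91.45828671444066
scene {'camera_matrix': array([[405.8535225 ,   0.        , 280.7395696 ],
       [  0.        , 405.8535225 , 219.46420953],
       [  0.        ,   0.        ,   1.        ]]), 'dist': array([0.0033913, 0.       , 0.       , 0.       , 0.       ]), 'R': array([[-0.03607516,  0.99931682,  0.0080302 ],
       [ 0.86907315,  0.03533835, -0.49341976],
       [-0.49336643, -0.01082137, -0.86975425]]), 't': array([   6.21534436, -466.96940388, 1509.45124939])}
side {'camera_matrix': array([[412.803998  ,   0.        , 281.78964586],
       [  0.        , 412.803998  , 212.89363327],
       [  0.        ,   0.        ,   1.        ]]), 'dist': array([-0.03359289,  0.        ,  0.        ,  0.        ,  0.        ]), 'R': array([[-0.95586114, -0.29378236,  0.00462604],
       [-0.19817819,  0.63301612, -0.74834217],
       [ 0.21692137, -0.71622798, -0.66329677]]), 't': array([ 557.27782024,  196.97560136, 1164.76462729])}
```

View pics/scene.png

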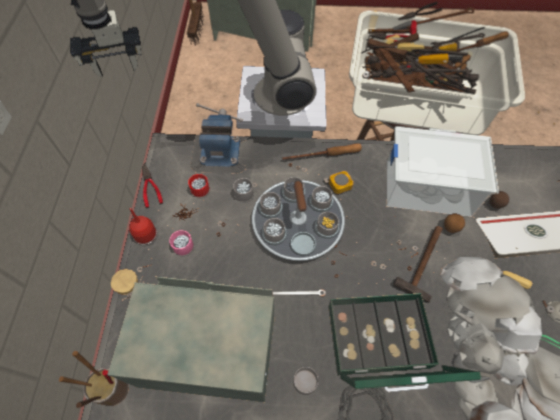

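View pics/side.png

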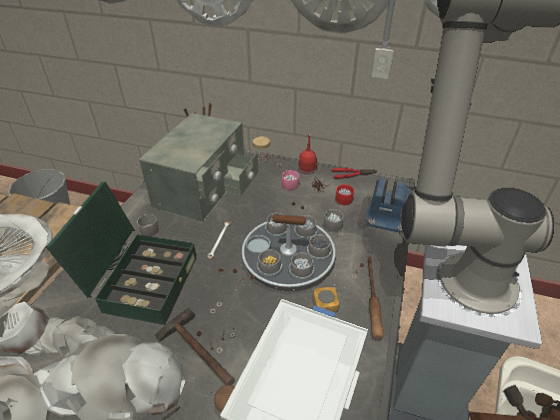

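The scene view shows the tray centred at about (298,217). Its empty seat is at the back, about (303,244), and the handle runs from (299,183) to (302,210). In the side view the handle is at (289,219) and the empty seat at (258,245). Next I'll measure these with masks.

```bash
cat > h.py <<'E'
import cv2,numpy as np
def cast(m,px,z):
    p=cv2.undistortPoints(np.array(px,float).reshape(-1,1,2),m['camera_matrix'],m['dist'])[:,0]
    R,t=m['R'],m['t'];C=-R.T@t
    d=np.c_[p,np.ones(len(p))]@R
    return C+d*((z-C[2])/d[:,2])[:,None]
def wood(im,x0,y0,x1,y1):
    hsv=cv2.cvtColor(im,cv2.COLOR_RGB2HSV)
    m=((hsv[...,0]<16)&(hsv[...,1]>110)&(hsv[...,2]>50)).astype(np.uint8)
    k=np.zeros_like(m);k[y0:y1,x0:x1]=m[y0:y1,x0:x1]
    n,l,s,c=cv2.connectedComponentsWithStats(k)
    i=1+np.argmax(s[1:,4]);return l==i
E
python3 - <<'E'
from plant import bot
from h import *
for n,b in(("scene",(280,170,318,225)),("side",(262,205,318,232))):
    m=bot.camera_model(n);im=cv2.imread(f'pics/{n}.png')[:,:,::-1].copy()
    k=wood(im,*b);ys,xs=np.nonzero(k)
    P=cast(m,np.c_[xs,ys],149)[:,:2];c=P.mean(0)
    r=cv2.minAreaRect(P.astype(np.float32));w,v=np.linalg.eigh(np.cov(P.T))
    print(n,len(xs),c,r,np.degrees(np.arctan2(v[1,1],v[0,1])))
m=bot.camera_model("scene")
print(cast(m,[(270,203),(293,188),(321,198),(328,224),(275,230)],72)[:,:2].round(),cast(m,[(303,244)],20)[:,:2].round())
m=bot.camera_model("side")
print(cast(m,[(269,262),(301,266),(318,246),(305,228),(277,227)],72)[:,:2].round(),cast(m,[(258,245)],20)[:,:2].round())
cv2.imwrite('pics/c.png',cv2.resize(cv2.imread('pics/scene.png')[165:270,235:360],None,fx=5,fy=5,interpolation=2))
E
```

```text
scene 146 [541.94805617  64.75191079] ((541.4192504882812, 64.51588439941406), (86.48768615722656, 15.666820526123047), 9.002240180969238) -170.442227415118
side 190 [543.15818099  61.28929684] ((545.2396850585938, 62.936668395996094), (88.29598999023438, 28.70187759399414), 8.847949981689453) -172.72271602866118
[[523. -19.]
 [468.  47.]
 [500. 130.]
 [587. 149.]
 [612.  -1.]] [[628.  81.]]
[[570. 163.]
 [483. 151.]
 [456.  65.]
 [510.   4.]
 [591.  25.]] [[638.  65.]]
```

View pics/c.png

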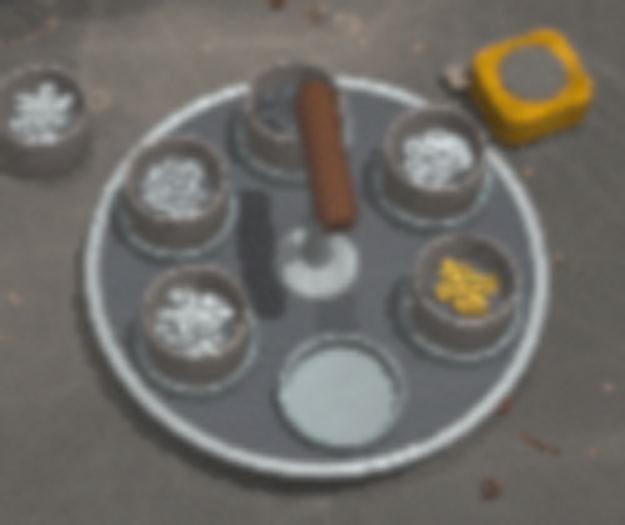

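The empty seat lies along the handle axis, at the back. The handle is about 8.5° anticlockwise from +x with its centre near (543,64), so it needs a turn of about +171°. Joint 6 would go from about 1.54 to −1.45, so one grip is enough. I'm moving above the handle.

Call:
carry_out(plan=[{"tx": 22, "ty": 33, "tz": 4}, {"tx": 22, "ty": 33, "tz": 4}, {"tx": 22, "ty": 33, "tz": 4}, {"tx": 22, "ty": 33, "tz": 4}, {"tx": 22, "ty": 33, "tz": 4}, {"tx": 22, "ty": 33, "tz": 4}, {"tx": 22, "ty": 33, "tz": 4}, {"tx": 22, "ty": 33, "tz": 4}, {"tx": 22, "ty": 33}, {"tx": 22, "ty": 33}, {"tx": 22, "ty": 33}, {"tx": 22, "ty": 33}], gripper=0)

```text
invalid input at $.plan[0]: expected keys tx, ty, tz, rx, ry, rz
```

Call:
carry_out(plan=[{"tx": 22, "ty": 33, "rz": -0.08}, {"tx": 22, "ty": 33, "rz": -0.09}, {"tx": 22, "ty": 33}, {"tx": 22, "ty": 33}, {"tx": 22, "ty": 33}, {"tx": 5, "ty": 2}, {}, {}])

```text
invalid input at $.plan[0]: expected keys tx, ty, tz, rx, ry, rz
```

```bash
python3 - <<'E'
from plant import bot
from h import *
o=bot.get_obs();m=bot.camera_model("wrist")
im=bot.capture("wrist");cv2.imwrite('pics/w1.png',im[:,:,::-1])
print(o['time'],o['tool_pos'],o['tcp_rot'],o['joint_positions'])
k=wood(im,0,0,560,420);ys,xs=np.nonzero(k)
P=cast(m,np.c_[xs,ys],152)[:,:2]
w,v=np.linalg.eigh(np.cov(P.T));print(len(xs),xs.min(),xs.max(),ys.min(),ys.max(),P.mean(0),cv2.minAreaRect(P.astype(np.float32)),np.degrees(np.arctan2(v[1,1],v[0,1])))
E
```

```text
0.1 [ 164.51465996 -498.16995156  226.12345021] [-3.14022552e+00 -2.26893649e-04  3.18797889e-01] [-1.39799549e+00  3.42636818e-01  1.52491990e+00  2.67484112e-05
  1.27542154e+00 -1.46005008e-01]
2326 281 406 0 304 [ 222.15668904 -526.42578412] ((208.60012817382812, -526.5532836914062), (215.98036193847656, 5.188473701477051), 0.015656359493732452) -179.9979683373397
```

View pics/w1.png

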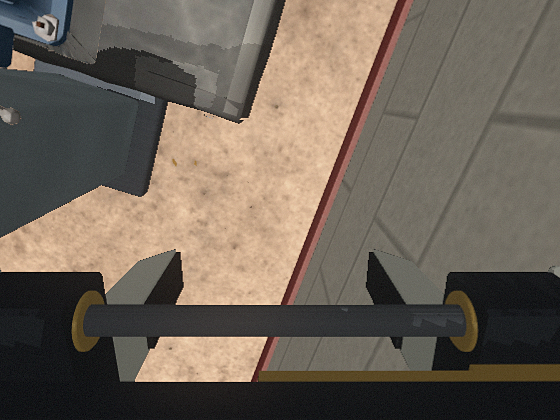

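Both moves were refused because every row needs all six keys. The picture only shows the floor and the open fingers at the start pose. I'm resending with full rows.

Call:
carry_out(plan=[{"tx": 22, "ty": 33, "tz": 4, "rx": 0, "ry": 0, "rz": 0}, {"tx": 22, "ty": 33, "tz": 4, "rx": 0, "ry": 0, "rz": 0}, {"tx": 22, "ty": 33, "tz": 4, "rx": 0, "ry": 0, "rz": 0}, {"tx": 22, "ty": 33, "tz": 4, "rx": 0, "ry": 0, "rz": 0}, {"tx": 22, "ty": 33, "tz": 4, "rx": 0, "ry": 0, "rz": 0}, {"tx": 22, "ty": 33, "tz": 4, "rx": 0, "ry": 0, "rz": 0}, {"tx": 22, "ty": 33, "tz": 4, "rx": 0, "ry": 0, "rz": 0}, {"tx": 22, "ty": 33, "tz": 4, "rx": 0, "ry": 0, "rz": 0}, {"tx": 22, "ty": 33, "tz": 0, "rx": 0, "ry": 0, "rz": 0}, {"tx": 22, "ty": 33, "tz": 0, "rx": 0, "ry": 0, "rz": 0}, {"tx": 22, "ty": 33, "tz": 0, "rx": 0, "ry": 0, "rz": 0}, {"tx": 22, "ty": 33, "tz": 0, "rx": 0, "ry": 0, "rz": 0}], gripper=0)

```text
time: 1.35
tool_pos: [429.1, -101.0, 258.7]
tcp_rot: [3.142, 0.0, 0.319]
contact_force: [0.5, -2.0, -0.2]
grip_width: 92.0
finger_force: 0.0
```

Call:
carry_out(plan=[{"tx": 22, "ty": 33, "tz": 0, "rx": 0, "ry": 0, "rz": -0.08}, {"tx": 22, "ty": 33, "tz": 0, "rx": 0, "ry": 0, "rz": -0.09}, {"tx": 22, "ty": 33, "tz": 0, "rx": 0, "ry": 0, "rz": 0}, {"tx": 22, "ty": 33, "tz": 0, "rx": 0, "ry": 0, "rz": 0}, {"tx": 22, "ty": 33, "tz": 0, "rx": 0, "ry": 0, "rz": 0}, {"tx": 5, "ty": 2, "tz": 0, "rx": 0, "ry": 0, "rz": 0}, {"tx": 0, "ty": 0, "tz": 0, "rx": 0, "ry": 0, "rz": 0}, {"tx": 0, "ty": 0, "tz": 0, "rx": 0, "ry": 0, "rz": 0}])

```text
time: 2.15
tool_pos: [543.0, 63.7, 258.4]
tcp_rot: [3.141, 0.001, 0.148]
contact_force: [-0.0, -0.3, 0.3]
grip_width: 92.1
finger_force: 0.0
```

```bash
python3 - <<'E'
from plant import bot
from h import *
o=bot.get_obs();m=bot.camera_model("wrist")
im=bot.capture("wrist");cv2.imwrite('pics/w2.png',im[:,:,::-1])
print(o['time'],o['tool_pos'],o['tcp_rot'],o['joint_positions'])
k=wood(im,0,0,560,420);ys,xs=np.nonzero(k)
P=cast(m,np.c_[xs,ys],152)[:,:2]
w,v=np.linalg.eigh(np.cov(P.T));print(len(xs),xs.min(),xs.max(),ys.min(),ys.max(),P.mean(0),cv2.minAreaRect(P.astype(np.float32)),np.degrees(np.arctan2(v[1,1],v[0,1])))
E
```

```text
2.15 [542.98727087  63.70440019 258.43546825] [3.14127525e+00 1.16313378e-03 1.48372910e-01] [-2.31149475e-02  3.60595706e-01  1.40755690e+00 -5.21238476e-04
  1.37453198e+00  1.39941021e+00]
2668 257 288 143 258 [548.37631635  65.15522024] ((543.5357666015625, 64.46478271484375), (94.30166625976562, 22.857662200927734), 10.024191856384277) -170.66101311042706
```

View pics/w2.png

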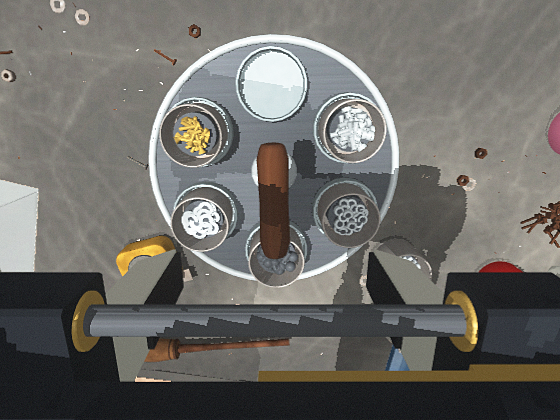

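The wrist view shows the handle from (272,143) to (274,258) and the empty seat at (274,84), directly past its far end. The handle measures 94x23 mm, centred at (543.5,64.5) and turned about 9.6°. I'm descending to grip it.

Call:
carry_out(plan=[{"tx": 0.5, "ty": 1, "tz": -20, "rx": 0, "ry": 0, "rz": 0.02}, {"tx": 0, "ty": 0, "tz": -25, "rx": 0, "ry": 0, "rz": 0}, {"tx": 0, "ty": 0, "tz": -25, "rx": 0, "ry": 0, "rz": 0}, {"tx": 0, "ty": 0, "tz": -25, "rx": 0, "ry": 0, "rz": 0}, {"tx": 0, "ty": 0, "tz": -20, "rx": 0, "ry": 0, "rz": 0}, {"tx": 0, "ty": 0, "tz": -13, "rx": 0, "ry": 0, "rz": 0}, {"tx": 0, "ty": 0, "tz": 0, "rx": 0, "ry": 0, "rz": 0}])

```text
time: 2.9
tool_pos: [542.5, 64.2, 129.3]
tcp_rot: [-3.141, 0.004, 0.167]
contact_force: [0.3, 0.5, -0.1]
grip_width: 91.6
finger_force: 0.0
```

Call:
carry_out(plan=[{"tx": 0, "ty": 0, "tz": 0, "rx": 0, "ry": 0, "rz": 0}, {"tx": 0, "ty": 0, "tz": 0, "rx": 0, "ry": 0, "rz": 0}, {"tx": 0, "ty": 0, "tz": 0, "rx": 0, "ry": 0, "rz": 0}, {"tx": 0, "ty": 0, "tz": 0, "rx": 0, "ry": 0, "rz": 0}, {"tx": 0, "ty": 0, "tz": 0, "rx": 0, "ry": 0, "rz": 0}, {"tx": 0, "ty": 0, "tz": 0, "rx": 0, "ry": 0, "rz": 0}, {"tx": 0, "ty": 0, "tz": 0, "rx": 0, "ry": 0, "rz": 0}, {"tx": 0, "ty": 0, "tz": 0, "rx": 0, "ry": 0, "rz": 0}, {"tx": 0, "ty": 0, "tz": 0, "rx": 0, "ry": 0, "rz": 0}, {"tx": 0, "ty": 0, "tz": 0, "rx": 0, "ry": 0, "rz": 0}], gripper=1)

```text
time: 3.9
tool_pos: [544.2, 64.6, 130.7]
tcp_rot: [3.14, 0.0, 0.169]
contact_force: [0.6, -3.8, -1.4]
grip_width: 22.4
finger_force: 30.0
```

Gripped at 22 mm opening and 30 N. Turning anticlockwise gently, with the first calls checking force.

Call:
carry_out(plan=[{"tx": 0, "ty": 0, "tz": 0, "rx": 0, "ry": 0, "rz": 0.02}, {"tx": 0, "ty": 0, "tz": 0, "rx": 0, "ry": 0, "rz": 0.04}, {"tx": 0, "ty": 0, "tz": 0, "rx": 0, "ry": 0, "rz": 0.06}, {"tx": 0, "ty": 0, "tz": 0, "rx": 0, "ry": 0, "rz": 0.07}, {"tx": 0, "ty": 0, "tz": 0, "rx": 0, "ry": 0, "rz": 0.07}, {"tx": 0, "ty": 0, "tz": 0, "rx": 0, "ry": 0, "rz": 0.07}, {"tx": 0, "ty": 0, "tz": 0, "rx": 0, "ry": 0, "rz": 0.07}, {"tx": 0, "ty": 0, "tz": 0, "rx": 0, "ry": 0, "rz": 0.07}, {"tx": 0, "ty": 0, "tz": 0, "rx": 0, "ry": 0, "rz": 0.07}, {"tx": 0, "ty": 0, "tz": 0, "rx": 0, "ry": 0, "rz": 0.07}, {"tx": 0, "ty": 0, "tz": 0, "rx": 0, "ry": 0, "rz": 0.07}, {"tx": 0, "ty": 0, "tz": 0, "rx": 0, "ry": 0, "rz": 0.07}])

```text
time: 5.1
tool_pos: [544.4, 64.3, 130.7]
tcp_rot: [3.14, 0.001, 0.922]
contact_force: [1.6, -6.5, -0.6]
grip_width: 22.1
finger_force: 29.9
```

Call:
carry_out(plan=[{"tx": 0, "ty": 0, "tz": 0, "rx": 0, "ry": 0, "rz": 0.07}, {"tx": 0, "ty": 0, "tz": 0, "rx": 0, "ry": 0, "rz": 0.07}, {"tx": 0, "ty": 0, "tz": 0, "rx": 0, "ry": 0, "rz": 0.07}, {"tx": 0, "ty": 0, "tz": 0, "rx": 0, "ry": 0, "rz": 0.07}, {"tx": 0, "ty": 0, "tz": 0, "rx": 0, "ry": 0, "rz": 0.07}, {"tx": 0, "ty": 0, "tz": 0, "rx": 0, "ry": 0, "rz": 0.07}, {"tx": 0, "ty": 0, "tz": 0, "rx": 0, "ry": 0, "rz": 0.07}, {"tx": 0, "ty": 0, "tz": 0, "rx": 0, "ry": 0, "rz": 0.07}, {"tx": 0, "ty": 0, "tz": 0, "rx": 0, "ry": 0, "rz": 0.07}, {"tx": 0, "ty": 0, "tz": 0, "rx": 0, "ry": 0, "rz": 0.06}, {"tx": 0, "ty": 0, "tz": 0, "rx": 0, "ry": 0, "rz": 0.04}, {"tx": 0, "ty": 0, "tz": 0, "rx": 0, "ry": 0, "rz": 0.02}])

```text
time: 6.3
tool_pos: [544.8, 64.2, 130.7]
tcp_rot: [3.14, 0.002, 1.671]
contact_force: [2.6, -7.1, -1.5]
grip_width: 22.6
finger_force: 29.9
```

Call:
carry_out(plan=[{"tx": 0, "ty": 0, "tz": 0, "rx": 0, "ry": 0, "rz": 0.02}, {"tx": 0, "ty": 0, "tz": 0, "rx": 0, "ry": 0, "rz": 0.04}, {"tx": 0, "ty": 0, "tz": 0, "rx": 0, "ry": 0, "rz": 0.06}, {"tx": 0, "ty": 0, "tz": 0, "rx": 0, "ry": 0, "rz": 0.07}, {"tx": 0, "ty": 0, "tz": 0, "rx": 0, "ry": 0, "rz": 0.07}, {"tx": 0, "ty": 0, "tz": 0, "rx": 0, "ry": 0, "rz": 0.07}, {"tx": 0, "ty": 0, "tz": 0, "rx": 0, "ry": 0, "rz": 0.07}, {"tx": 0, "ty": 0, "tz": 0, "rx": 0, "ry": 0, "rz": 0.07}, {"tx": 0, "ty": 0, "tz": 0, "rx": 0, "ry": 0, "rz": 0.07}, {"tx": 0, "ty": 0, "tz": 0, "rx": 0, "ry": 0, "rz": 0.07}, {"tx": 0, "ty": 0, "tz": 0, "rx": 0, "ry": 0, "rz": 0.07}, {"tx": 0, "ty": 0, "tz": 0, "rx": 0, "ry": 0, "rz": 0.07}])

```text
time: 7.5
tool_pos: [545.2, 64.4, 130.7]
tcp_rot: [3.141, 0.003, 2.422]
contact_force: [3.8, -6.5, -3.7]
grip_width: 22.2
finger_force: 29.9
```

Call:
carry_out(plan=[{"tx": 0, "ty": 0, "tz": 0, "rx": 0, "ry": 0, "rz": 0.07}, {"tx": 0, "ty": 0, "tz": 0, "rx": 0, "ry": 0, "rz": 0.07}, {"tx": 0, "ty": 0, "tz": 0, "rx": 0, "ry": 0, "rz": 0.07}, {"tx": 0, "ty": 0, "tz": 0, "rx": 0, "ry": 0, "rz": 0.07}, {"tx": 0, "ty": 0, "tz": 0, "rx": 0, "ry": 0, "rz": 0.07}, {"tx": 0, "ty": 0, "tz": 0, "rx": 0, "ry": 0, "rz": 0.07}, {"tx": 0, "ty": 0, "tz": 0, "rx": 0, "ry": 0, "rz": 0.07}, {"tx": 0, "ty": 0, "tz": 0, "rx": 0, "ry": 0, "rz": 0.07}, {"tx": 0, "ty": 0, "tz": 0, "rx": 0, "ry": 0, "rz": 0.06}, {"tx": 0, "ty": 0, "tz": 0, "rx": 0, "ry": 0, "rz": 0.04}, {"tx": 0, "ty": 0, "tz": 0, "rx": 0, "ry": 0, "rz": 0.02}, {"tx": 0, "ty": 0, "tz": 0, "rx": 0, "ry": 0, "rz": 0.02}])

```text
time: 8.7
tool_pos: [545.3, 64.7, 130.7]
tcp_rot: [-3.141, 0.003, 3.12]
contact_force: [4.7, -5.0, -2.8]
grip_width: 21.9
finger_force: 29.9
```

Call:
carry_out(plan=[{"tx": 0, "ty": 0, "tz": 0, "rx": 0, "ry": 0, "rz": 0}, {"tx": 0, "ty": 0, "tz": 0, "rx": 0, "ry": 0, "rz": 0}, {"tx": 0, "ty": 0, "tz": 0, "rx": 0, "ry": 0, "rz": 0}])

```text
time: 9.0
tool_pos: [545.3, 64.7, 130.7]
tcp_rot: [-3.141, 0.003, 3.119]
contact_force: [4.4, -4.7, -3.0]
grip_width: 22.2
finger_force: 29.9
```

```bash
python3 - <<'E'
from plant import bot
from h import *
o=bot.get_obs();print(o['tcp_rot'],o['tool_pos'],o['joint_positions'])
I=[bot.capture(n)[:,:,::-1] for n in("scene","side")]
a=cv2.resize(I[0][150:285,220:380],None,fx=3,fy=3,interpolation=2);b=cv2.resize(I[1][190:325,210:370],None,fx=3,fy=3,interpolation=2)
cv2.imwrite('pics/e.png',np.vstack([a,b])[:,:] if 0 else cv2.resize(np.hstack([a,b]),(800,338)))
cv2.imwrite('pics/es.png',I[0]);cv2.imwrite('pics/ed.png',I[1])
cv2.imwrite('pics/ew.png',bot.capture("wrist")[:,:,::-1])
E
```

```text
[-3.14079133e+00  2.53859772e-03  3.11911119e+00] [545.29256649  64.70331498 130.71232762] [-2.10084102e-02  4.77790595e-01  1.59565421e+00 -9.19984975e-04
  1.06561061e+00 -1.56887803e+00]
```

View pics/e.png

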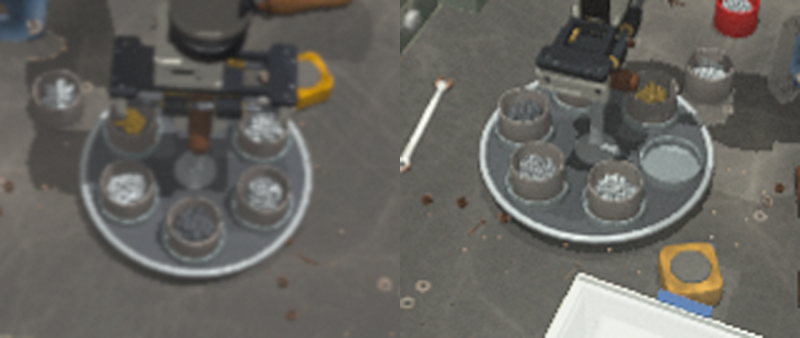

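View pics/ew.png

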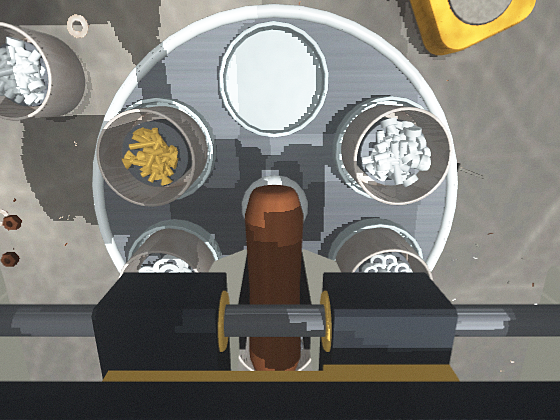

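All five tins stand in their seats. The empty seat, centred at about (273,79) in the wrist view, points to the front. I'll measure its sideways offset.

```bash
python3 - <<'E'
from plant import bot
from h import *
o=bot.get_obs();print(o['dq'].round(3) if hasattr(o['dq'],'round') else o['dq'])
m=bot.camera_model("wrist");P=cast(m,[(273.5,79),(220,79),(327,79)],31);print(P.round(1))
m=bot.camera_model("side");print(cast(m,[(210+270*1.2/3,190+0)],31)[:0],cast(m,[(210+270/2.5,190+160/2.5)],31).round(1))
E
```

```text
[ 0.    -0.001 -0.001  0.002  0.     0.   ]
[[452.3  66.   31. ]
 [451.5  29.2  31. ]
 [453.1 102.8  31. ]]
[] [[455.2  57.2  31. ]]
```

The wrist view puts the seat 1–2 mm off the axis line, and the rougher side view about 7 mm. Both are within the 14 mm limit, and the arm is still and gripping at 30 N.

```bash
python3 -c "
from plant import bot
print(bot.close_job())"
```

```text
the job is handed in; nothing more can be done
None
```

The job is handed in, though it returned no verdict: the empty seat points to the front (1–2 mm off centre in the wrist view, about 7 mm in a rougher side view; limit 14 mm), all five tins stand in their seats, and the gripper holds the handle still at about 30 N.

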